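# Fetch the bean-paste jar from behind the sauce bottles in the table caddy

### The job

The guests at the grill want the bean-paste jar (brown stoneware, white lid), which is hemmed in by the three sauce bottles in the caddy. First lift all three bottles out and stand them on the empty steel tray, then set the jar down in the middle of the round wooden trivet, and when it is there put each bottle back in the caddy on the very spot where it stood at the start. Keep bottles and jar upright throughout, and leave the pepper shaker, the toothpick pot and the steel cup where they stand.

Things in the scene. Friction and masses are not known exactly. Their poses are not given: they have to be found in the camera images.
- soy: sauce bottle, nearly black glass with a red cap and a white label with a red band. All three bottles have one shape: round, 140 mm tall, straight body 56 mm in diameter up to 104 mm, shoulder, screw cap 38 mm in diameter from 114 to 140 mm; about 0.3 kg. Origin: centre of the underside, z up. Starts upright in one of the caddy's three bottle places
- vinegar: sauce bottle, pale greenish-white glass with a green cap and a white label with a green band. All three bottles have one shape: round, 140 mm tall, straight body 56 mm in diameter up to 104 mm, shoulder, screw cap 38 mm in diameter from 114 to 140 mm; about 0.3 kg. Origin: centre of the underside, z up. Starts upright in one of the caddy's three bottle places
- sesame_oil: sauce bottle, amber-brown glass with a yellow cap and a white label with a yellow band. All three bottles have one shape: round, 140 mm tall, straight body 56 mm in diameter up to 104 mm, shoulder, screw cap 38 mm in diameter from 114 to 140 mm; about 0.3 kg. Origin: centre of the underside, z up. Starts upright in one of the caddy's three bottle places
- jar: bean-paste jar: squat brown stoneware, 60 mm in diameter, 64 mm tall, sides straight from 6 to 52 mm, flat white lid 58 mm in diameter fast on the jar; about 0.25 kg. Origin: centre of the underside, z up. Starts in the middle of the caddy back row, about 6 mm from each of three bottles, so that no gripper can come down on it while they are there
- caddy: fixed dark steel caddy, open tray 142 (x) by 206 mm (y), rim 22 mm high, walls 3 mm, floor 3 mm above the table. Origin: centre of the underside; -x faces roughly to the robot. Places, within 2 mm: back row x = +32 mm: bottle (y +64), jar (0), bottle (-64); front row x = -32 mm: pepper (+64), bottle (0), toothpicks (-64). Which bottle is where varies
- tray: fixed bright steel serving tray, empty, 250 mm (its x) by 150 mm (its y), rim 16 mm high, 3 mm walls, floor 3 mm above the table. Origin: centre of the underside. Takes three bottles in a row along its x, 75 mm apart
- trivet: fixed round wooden trivet, dark rim and lighter face, 120 mm in diameter, 8 mm thick. Origin: centre of the underside
- pepper: bystander: steel pepper shaker with holes in its top, loose, 40 mm in diameter, 58 mm tall, in the caddy's front row at its +y end. Origin: centre of the underside
- picks: bystander: black toothpick pot, loose, 40 mm in diameter, 46 mm tall, with toothpicks up to 60 mm, in the caddy's front row at its -y end. Origin: centre of the underside
- cup: bystander: steel water cup, loose, 68 mm in diameter, 72 mm tall, about 110 mm from the centre of the trivet on the side away from the robot. Origin: centre of the underside. On the near side, as far away, stands a loose white dipping dish 72 mm across, 22 mm high

How it is judged:
By the outcome, as a careful person would: the job done as asked, in the order asked, and still so for the second after the job is handed in, with the robot touching nothing.
It also fails if it takes over 144 s, if anything falls off the work surface, if the arm or the gripper's body presses on something with over 40 N, if the wrist force passes 120 N, or if a joint passes its speed limit or range.

### The arm

A 7-joint arm with a two-finger parallel gripper is mounted at the origin on the work surface. World frame = base frame: x ahead of the robot, y to its left, z up, the work surface at z = 0. Lengths are in m, angles in rad, forces in N, time in s.
With the tool pointing down it reaches from about 0.35 to 0.9 m from the base axis. Payload 19.9 kg.
Tool frame: the origin (TCP) lies at the very end of the fingers, on their centre line; the grasp point (between the pads) lies 19 mm behind it; z points along the fingers, y is the line along which they close (so a half turn about z gives the same grasp; the last joint's range is limited). The gripper opens to 85 mm and grips with 20 to 120 N. Pads are 22 mm wide; open, the fingers measure 114 mm over their backs; the gripper's body (76 mm by 85 mm) begins 54 mm behind the grasp point. The pads swing forward as they close: fully open they stand 13 mm farther back than shut.
Start: joints at [1.22, 0.417, -0.01, 1.614, 0.005, 1.111, -0.053], TCP at [0.19, -0.595, 0.231] pointing down, gripper open.
Joint ranges: [-2.81, 2.81], [-0.39, 2.02], [-1.27, 1.25], [0.06, 2.57], [-1.19, 4.33], [0.19, 2], [-2.82, 2.82]. Speed limits (rad/s): [1.89, 1.89, 2.39, 2.39, 3.01, 3.01, 3.01].

### API

Orientations are given as a 3x3 rotation matrix whose columns are the frame's x, y, z axes.
In Python, from rig import manip, eyes gives the robot as it stands. Calls block until the motion is done:
- manip.goto(position, orientation): joint-space move of the TCP to a pose.
- manip.servo_line(position, speed=0.15, rotation=None): straight line of the TCP; rotation=None keeps the orientation; speed is the mean speed in m/s.
- manip.goto_joints(angles): joint-space move.
- manip.gripper_to(opening, squeeze=None): finger opening in m; squeeze is the grip in N (None keeps the last); returns when the fingers have stopped.
- manip.sleep(seconds).
- manip.solve_ik(position, orientation): joint angles nearest the present ones, or None.
- eyes.camera(name): name is "side" or "top" or "wrist"; returns the picture (480x640x3 uint8, red, green, blue); there is no depth.
- eyes.camera_info(name): a dict with "K" (3x3 intrinsics, pixels), "pose" (4x4, takes a point from camera to world coordinates). Camera axes: x right, y down, z forward; pixel columns grow to the right and rows downward; lengths in m; the calibration is good to about 2 mm. A picture is of the moment at which its call begins: read the wrist's pose just before it. camera_info takes no time and is no camera call; for the wrist camera it gives the pose at the moment of the call.
A pose or a line that the arm cannot do raises manip.Unreachable and nothing moves.
- manip.job_done(): hands the job in; it is judged then, once.
Readings, each from a call of its own:
- manip.current_time_s(): time.
- manip.current_joint_pos(): joint angles.
- manip.current_dq(): joint speeds.
- manip.current_joint_torque(): joint torques, N m.
- manip.current_eef_pos(): TCP position.
- manip.current_eef_rot(): TCP orientation.
- manip.current_force(): force on the tool from outside, world axes, zero at the start.
- manip.current_moment(): the same for the moment, N m.
- manip.current_opening(): finger opening in m.
- manip.current_grasp_force(): force on a finger pad.
Only numpy, scipy, OpenCV 4.12 (cv2) and the standard library are available. Lean on these libraries where they do the work, as an engineer would, in place of code of your own. Each camera call takes 0.05 s, during which the arm holds its last target. There are 200 camera calls.

## Working session

There is one attempt and no reset: what is moved stays moved. The work goes in short steps, each a Python script; the robot and the scene stay as the last script left them, time stands still between calls to the robot, and variables do not carry over. Pictures are saved under pics/ and viewed, at most 14 in all, crops included, and the job is handed in when it is done.

```bash
ls; mkdir -p pics; python3 - <<'E'
from rig import manip, eyes
import cv2, numpy as np
np.set_printoptions(precision=4,suppress=True)
for n in ("top","side"):
    cv2.imwrite(f"pics/{n}0.png", eyes.camera(n)[...,::-1]); i=eyes.camera_info(n); print(n,i["K"],i["pose"])
print(manip.current_time_s(), manip.current_eef_rot(), manip.current_opening(), eyes.camera_info("wrist"))
E
```

```text
pics
top [[552.0878   0.     313.9145]
 [  0.     552.0878 245.9846]
 [  0.       0.       1.    ]] [[-0.017  -0.9756  0.2187  0.369 ]
 [-0.9998  0.0156 -0.0084 -0.0201]
 [ 0.0047 -0.2188 -0.9757  1.0058]
 [ 0.      0.      0.      1.    ]]
side [[489.3279   0.     320.0733]
 [  0.     489.3279 242.8651]
 [  0.       0.       1.    ]] [[-0.7463 -0.3538  0.5638 -0.0834]
 [-0.6656  0.3872 -0.638   0.748 ]
 [ 0.0074 -0.8514 -0.5244  0.6607]
 [ 0.      0.      0.      1.    ]]
0.1 [[ 0.9527  0.3039 -0.0004]
 [ 0.3039 -0.9527  0.001 ]
 [-0.0001 -0.0011 -1.    ]] 0.08521832218757801 {'K': array([[352.6484,   0.    , 319.573 ],
       [  0.    , 352.6484, 235.6387],
       [  0.    ,   0.    ,   1.    ]]), 'pose': array([[ 0.3044, -0.9055, -0.2957,  0.2647],
       [-0.9526, -0.2897, -0.0933, -0.572 ],
       [-0.0012,  0.3101, -0.9507,  0.3738],
       [ 0.    ,  0.    ,  0.    ,  1.    ]])}
```

View pics/top0.png

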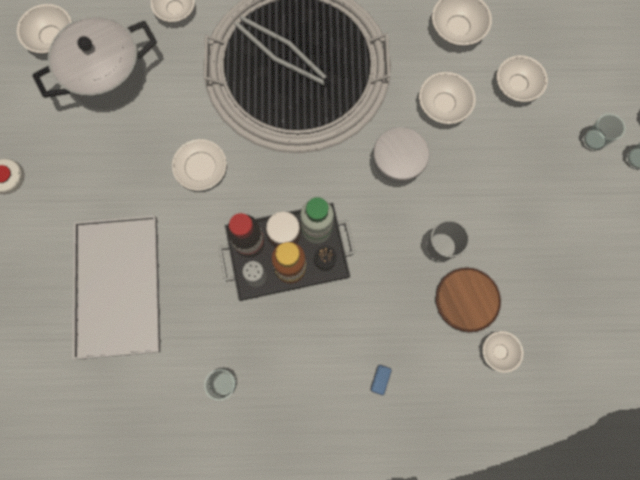

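View pics/side0.png

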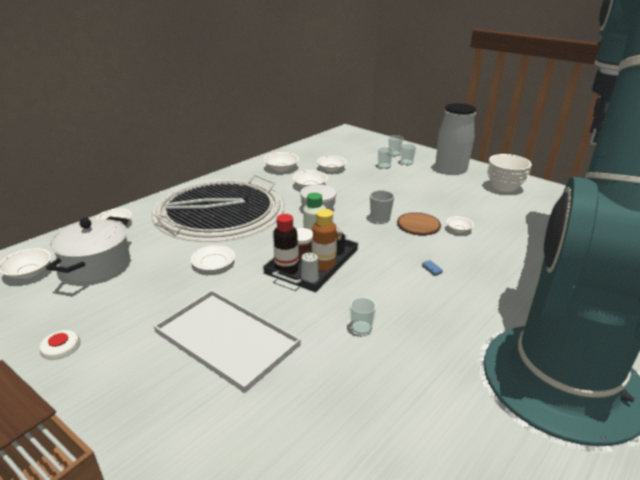

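```bash
cat > vis.py <<'E'
import cv2, numpy as np
from scipy.optimize import fsolve, least_squares
def proj(i,P):
    T=np.linalg.inv(i["pose"]); q=(P@T[:3,:3].T+T[:3,3])@i["K"].T
    return q[:,:2]/q[:,2:]
def back(i,uv,z):
    d=i["pose"][:3,:3]@np.linalg.solve(i["K"],[uv[0],uv[1],1]); o=i["pose"][:3,3]
    return (o+d*(z-o[2])/d[2])[:2]
a=np.linspace(0,2*np.pi,60)
def cyl(i,xy,r,z0,z1):
    P=np.vstack([np.c_[xy[0]+r*np.cos(a),xy[1]+r*np.sin(a),0*a+z] for z in (z0,z1)])
    return cv2.convexHull(proj(i,P).astype(np.float32))
def cen(c):
    m=cv2.moments(c); return np.array([m["m10"],m["m01"]])/m["m00"]
def locate(i,uv,r,z0,z1):
    x0=back(i,uv,z1); return fsolve(lambda x:cen(cyl(i,x,r,z0,z1))-uv,x0,epsfcn=1e-6)
def blob(mask,seed,rad):
    """connected part of mask nearest the seed pixel, holes filled: contour"""
    m=mask.astype(np.uint8); roi=np.zeros_like(m); cv2.circle(roi,tuple(map(int,seed)),rad,1,-1)
    cs,_=cv2.findContours(m*roi,cv2.RETR_EXTERNAL,cv2.CHAIN_APPROX_NONE)
    return max(cs,key=cv2.contourArea)
def fmask(c,shape):
    m=np.zeros(shape[:2],np.uint8); cv2.drawContours(m,[c],-1,1,-1); ys,xs=np.nonzero(m); return np.array([xs.mean(),ys.mean()]),len(xs)
E
cat > m1.py <<'E'
from vis import *
from rig import eyes
np.set_printoptions(precision=4,suppress=True)
seeds={"top":dict(soy=(241,224),vinegar=(317,209),sesame_oil=(287,254),jar=(283,228),trivet=(468,299),tray=(117,287)),
       "side":dict(soy=(285,222),vinegar=(314,200),sesame_oil=(325,218),trivet=(419,223),tray=(227,338))}
for n in ("top","side"):
    im=cv2.imread(f"pics/{n}0.png"); i=eyes.camera_info(n); h=cv2.cvtColor(im,cv2.COLOR_BGR2HSV).astype(int); H,S,V=h[...,0],h[...,1],h[...,2]
    M=dict(soy=((H<8)|(H>172))&(S>130)&(V>70),vinegar=(H>50)&(H<85)&(S>110),sesame_oil=(H>19)&(H<35)&(S>120)&(V>110),
      jar=(V>150)&(S<50), trivet=(S>70)&((H<20)|(H>170)), tray=(V>140)&(S<(22 if n=='top' else 255)))
    out=im.copy()
    for k,s in seeds[n].items():
        c=blob(M[k],s,dict(trivet=45,tray=95,jar=17).get(k,16)); uv,ar=fmask(c,im.shape); cv2.drawContours(out,[c],-1,(255,0,255),1)
        if k=="tray":
            print(n,k,ar,cv2.minAreaRect(c)); continue
        g=dict(jar=(.029,.055,.067),trivet=(.06,0,.008)).get(k,(.019,.117,.143))
        x=locate(i,uv,*g); print(n,k,uv,"area",ar,"model",cv2.contourArea(cyl(i,x,*g)),x)
    o=cv2.resize(out[150:390,60:540] if n=='top' else out[180:400,140:460],None,fx=1.66 if n=='top' else 2.5,fy=1.66 if n=='top' else 2.5)
    cv2.imwrite(f"pics/{n}0o.png",o)
E
python3 m1.py
```

```text
top soy [240.3467 224.4749] area 398 model 513.8941772108665 [0.6031 0.0921]
top vinegar [314. 213.] area 1 model 502.61752400849946 [ 0.6207 -0.0287]
top sesame_oil [287.0711 253.782 ] area 422 model 501.6405894928612 [0.5527 0.016 ]
top jar [282.3977 226.7268] area 787 model 875.7078566430137 [0.6165 0.0268]
top trivet [467.7564 299.4887] area 3190 model 3474.0701690516435 [ 0.4898 -0.3071]
top tray 704 ((49.456485748291016, 303.953369140625), (52.198951721191406, 56.578060150146484), 58.29856491088867)
side soy [284.4407 222.5339] area 236 model 289.2414306944702 [0.6027 0.0913]
side vinegar [314.039  199.8117] area 154 model 239.8225212872494 [ 0.6298 -0.0358]
side sesame_oil [324.0131 217.1921] area 229 model 276.09718822990544 [0.5544 0.0135]
side trivet [418.5296 223.2531] area 727 model 844.3025853633881 [ 0.4929 -0.3117]
side tray 27695 ((225.75, 339.25), (189.5045928955078, 185.96908569335938), 45.0)
```

```bash
python3 - <<'E'
import cv2,numpy as np
im=cv2.imread("pics/top0.png"); h=cv2.cvtColor(im,cv2.COLOR_BGR2HSV)
print(h[198:222,317].tolist()); print("jar",h[228,262:306:2].tolist()); print("tray",h[287,66:90:2].tolist(),h[210:226:2,117].tolist())
print('triv',h[300,430:445].tolist())
E
```

```text
[[62, 84, 128], [62, 104, 125], [64, 103, 126], [63, 104, 125], [62, 103, 126], [63, 104, 127], [62, 104, 125], [62, 102, 125], [62, 100, 128], [62, 98, 128], [61, 99, 126], [63, 102, 127], [63, 104, 128], [62, 102, 127], [62, 99, 131], [62, 102, 130], [63, 102, 132], [62, 97, 131], [63, 104, 132], [62, 100, 123], [62, 96, 109], [59, 78, 85], [53, 75, 71], [48, 55, 79]]
jar [[13, 26, 69], [4, 27, 66], [17, 39, 136], [20, 36, 205], [17, 37, 213], [16, 37, 212], [16, 39, 214], [19, 37, 209], [17, 37, 215], [17, 38, 213], [17, 38, 214], [17, 37, 214], [16, 37, 214], [18, 35, 214], [17, 39, 215], [18, 36, 211], [19, 35, 211], [16, 38, 215], [18, 39, 176], [15, 38, 80], [33, 29, 79], [25, 36, 93]]
tray [[25, 21, 158], [21, 26, 157], [24, 22, 159], [24, 23, 165], [15, 27, 149], [20, 23, 100], [18, 24, 157], [16, 29, 183], [17, 26, 184], [16, 24, 181], [17, 23, 180], [17, 23, 181]] [[21, 21, 157], [23, 21, 155], [24, 23, 156], [23, 21, 157], [22, 23, 164], [18, 24, 136], [18, 28, 153], [16, 27, 181]]
triv [[19, 23, 155], [22, 25, 153], [19, 23, 154], [23, 23, 145], [25, 24, 118], [13, 41, 88], [9, 90, 82], [9, 113, 86], [11, 111, 103], [12, 117, 118], [12, 125, 126], [12, 122, 136], [12, 123, 137], [12, 125, 135], [13, 126, 130]]
```

```bash
sed -i 's/(H<85)&(S>110)/(H<85)\&(S>75)\&(V>75)/; s/(S>130)&(V>70)/(S>100)\&(V>60)/; s/(S>120)&(V>110)/(S>100)\&(V>120)/; s/(V>150)&(S<50)/(V>140)\&(S<60)/; s/trivet=(S>70)/trivet=(S>42)/; s/tray=(V>140)&(S<(22 if n==.top. else 255))/tray=(V>170)/' m1.py; python3 m1.py
```

```text
top soy [240.6108 225.0688] area 465 model 513.8178510463331 [0.602  0.0917]
top vinegar [316.7753 208.5699] area 365 model 502.91369296750054 [ 0.6282 -0.0334]
top sesame_oil [287.048  253.5971] area 417 model 501.6563811909873 [0.553 0.016]
top jar [282.4894 226.7945] area 803 model 875.7429782436229 [0.6164 0.0267]
top trivet [467.8118 299.4607] area 3343 model 3473.981448443141 [ 0.4898 -0.3072]
top tray 10079 ((115.88565063476562, 288.465087890625), (135.2175750732422, 79.20173645019531), 88.55587005615234)
side soy [284.5336 222.4625] area 253 model 289.0756325116381 [0.6028 0.0909]
side vinegar [314.0909 199.6477] area 176 model 239.49178618961014 [ 0.6303 -0.0365]
side sesame_oil [324.2194 216.8523] area 237 model 275.3527425020002 [0.5551 0.012 ]
side trivet [418.6207 223.2192] area 762 model 844.0139777709264 [ 0.4928 -0.3121]
side tray 27629 ((225.75, 339.25), (189.5045928955078, 185.96908569335938), 45.0)vis.py:16: RuntimeWarning: The iteration is not making good progress, as measured by the 
 improvement from the last ten iterations.
  x0=back(i,uv,z1); return fsolve(lambda x:cen(cyl(i,x,r,z0,z1))-uv,x0,epsfcn=1e-6)
```

View pics/top0o.png

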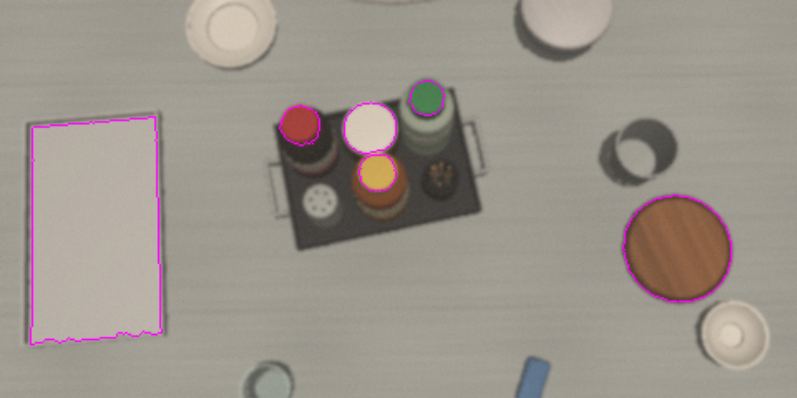

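View pics/side0o.png

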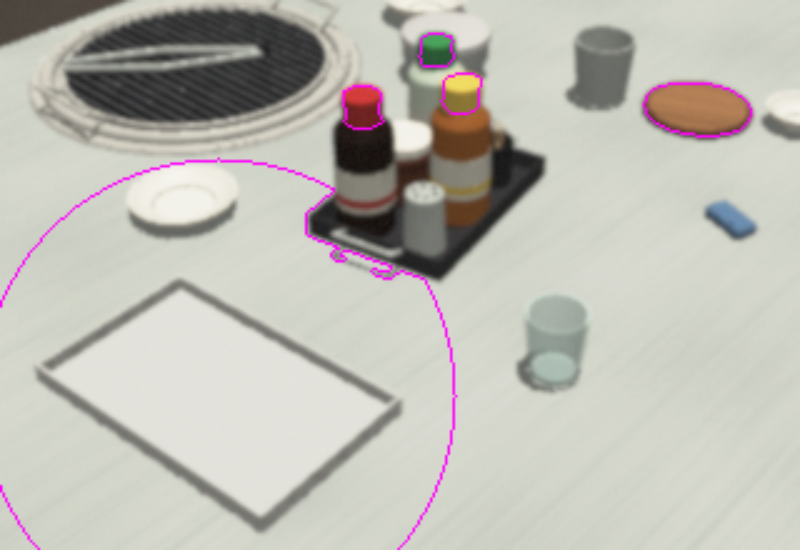

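```bash
cat > arm.py <<'E'
from rig import manip, eyes
import numpy as np, cv2
np.set_printoptions(precision=4,suppress=True)
YAW=np.arctan2(.027,.1265)
def R(yaw):
    c,s=np.cos(yaw),np.sin(yaw); return np.array([[c,s,0],[s,-c,0],[0,0,-1.]])
def snap(n,name):
    i=eyes.camera_info(n); im=eyes.camera(n)[...,::-1].copy(); cv2.imwrite(f"pics/{name}.png",im)
    np.savez(f"pics/{name}.npz",**i); return i,im
E
python3 - <<'E'
from arm import *
manip.goto([.49,-.31,.30],R(.2)); manip.sleep(.2); snap("wrist","w_triv"); print(manip.current_time_s())
manip.goto([.585,.02,.32],R(YAW)); manip.sleep(.2); snap("wrist","w_cad"); print(manip.current_time_s(), manip.current_eef_pos(),manip.current_joint_pos())
a=cv2.imread("pics/w_triv.png");b=cv2.imread("pics/w_cad.png")
cv2.imwrite("pics/both.png",cv2.resize(np.vstack([a,b]),None,fx=.62,fy=.62))
E
```

```text
1.9
3.45 [0.585  0.0191 0.32  ] [ 0.1949  0.2963 -0.3519  1.595   0.1057  1.2691 -1.5361]
```

View pics/both.png

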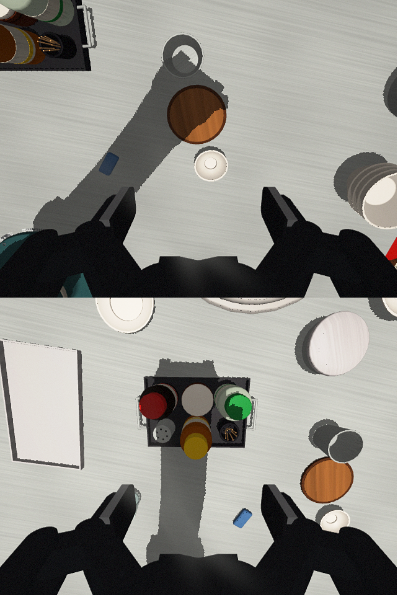

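```bash
cat > m2.py <<'E'
from vis import *
from arm import np
from rig import eyes
def hsv(im): h=cv2.cvtColor(im,cv2.COLOR_BGR2HSV).astype(int); return h[...,0],h[...,1],h[...,2]
outs=[]
for f,sd in (("w_cad",dict(soy=(247,174),vinegar=(383,175),sesame_oil=(314,238),jar=(317,164))),("w_triv",dict(trivet=(316,184)))):
    im=cv2.imread(f"pics/{f}.png"); i=dict(np.load(f"pics/{f}.npz")); H,S,V=hsv(im); out=im.copy()
    M=dict(soy=((H<8)|(H>172))&(S>150)&(V>60),vinegar=(H>50)&(H<85)&(S>120),sesame_oil=(H>19)&(H<35)&(S>120)&(V>90),jar=(V>90)&(S<70),trivet=(S>70)&((H<20)|(H>170)))
    for k,s in sd.items():
        c=blob(M[k],s,dict(trivet=56,jar=30).get(k,30)); uv,ar=fmask(c,im.shape); cv2.drawContours(out,[c],-1,(255,0,255),1)
        g=dict(jar=(.029,.055,.067),trivet=(.06,0,.008)).get(k,(.019,.117,.143))
        x=locate(i,uv,*g); print(k,uv,"area",ar,"model",cv2.contourArea(cyl(i,x,*g)),x)
        cv2.polylines(out,[np.int32(cyl(i,x,*g))],True,(255,255,0),1)
    outs.append(out)
cv2.imwrite("pics/w_o.png",cv2.resize(np.vstack([outs[0][110:270,200:440],outs[1][110:270,200:440]]),None,fx=1.85,fy=1.85))
# tray: outer edge corners from the top picture
im=cv2.imread("pics/top0.png"); i=eyes.camera_info("top"); V=hsv(im)[2]
for th in (168,172):
    c=blob(V>th,(117,287),95); P=np.array([back(i,p[0],.006) for p in c]); r=cv2.minAreaRect((P*1000).astype(np.float32)); print("tray in",r)
c=blob(V<142,(117,287),95); P=np.array([back(i,p[0],.012) for p in c]); print("tray out",cv2.minAreaRect((P*1000).astype(np.float32)))
E
python3 m2.py
```

```text
soy [246.0663 173.8654] area 1479 model 1581.7398557848064 [0.6014 0.0914]
vinegar [383.6538 175.5421] area 1450 model 1555.2002125587314 [ 0.6265 -0.0339]
sesame_oil [315.4179 239.5205] area 1316 model 1405.1441285023466 [0.5515 0.0152]
jar [318.0082 164.7385] area 2084 model 2187.3845152789727 [0.6152 0.0263]
trivet [316.7957 184.3569] area 7192 model 7318.975133141503 [ 0.4897 -0.3079]
tray in ((522.6522827148438, 331.63470458984375), (242.43048095703125, 139.996337890625), 4.058598518371582)
tray in ((522.628173828125, 331.476806640625), (242.068115234375, 139.79815673828125), 3.9635629653930664)
tray out ((551.282470703125, 388.11187744140625), (122.13702392578125, 279.06524658203125), 64.03164672851562)
```

View pics/w_o.png

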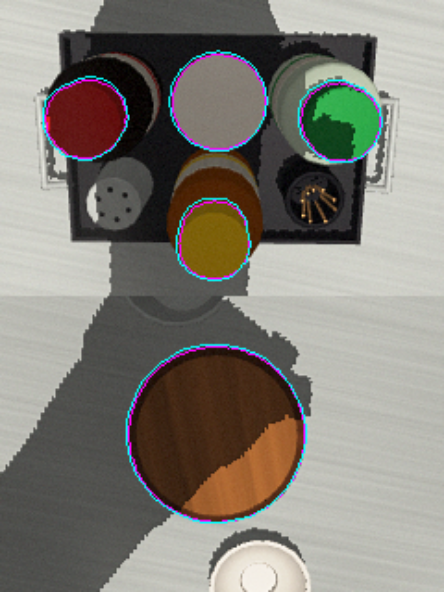

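```bash
cat >> arm.py <<'E'
HOME=dict(soy=(.6018,.0914),vinegar=(.6280,-.0342),sesame_oil=(.5527,.0149)); JAR=(.6158,.0267); TRIV=(.4904,-.3085)
TY=np.radians(4.0); tc=np.array([.5226,.3316]); tx=np.array([np.cos(TY),np.sin(TY)])
SLOT=dict(soy=tc+.075*tx,vinegar=tc,sesame_oil=tc-.075*tx)
ZB=.114; UP=.165; V=.25
def st(tag): print(tag,"t",round(manip.current_time_s(),2),"eef",manip.current_eef_pos(),"F",manip.current_force(),"open",round(manip.current_opening(),4),"grip",round(manip.current_grasp_force(),1))
def pick(xy,yaw,z,wide,sq,up=UP,clear=.05):
    x,y=xy
    manip.gripper_to(wide)
    manip.goto([x,y,z+clear],R(yaw)); manip.servo_line([x,y,z],.1); st("at")
    manip.gripper_to(0.0,sq); st("grip")
    manip.servo_line([x,y,z+up],.2); st("lifted")
def place(xy,yaw,z,wide,up=UP,clear=.05):
    x,y=xy; zc=manip.current_eef_pos()[2]
    manip.servo_line([x,y,zc],V,R(yaw)); manip.servo_line([x,y,z+.02],.2); manip.servo_line([x,y,z+.0005],.04); st("down")
    manip.gripper_to(wide); manip.servo_line([x,y,z+clear],.15); st("free")
E
python3 - <<'E'
from arm import *
manip.goto([.5527,.0149,.22],R(YAW))
pick(HOME["sesame_oil"],YAW,ZB,.06,50); snap("side","s1")
E
```

```text
at t 5.31 eef [0.5532 0.015  0.1147] F [-0.0084 -0.0581  0.1229] open 0.0598 grip 0.0
grip t 5.64 eef [0.5533 0.0154 0.115 ] F [-0.4004  1.9747  8.0008] open 0.0367 grip 51.9
lifted t 6.62 eef [0.5521 0.0148 0.2778] F [ 1.1571  0.0663 -5.1928] open 0.0365 grip 51.7
```

View pics/s1.png

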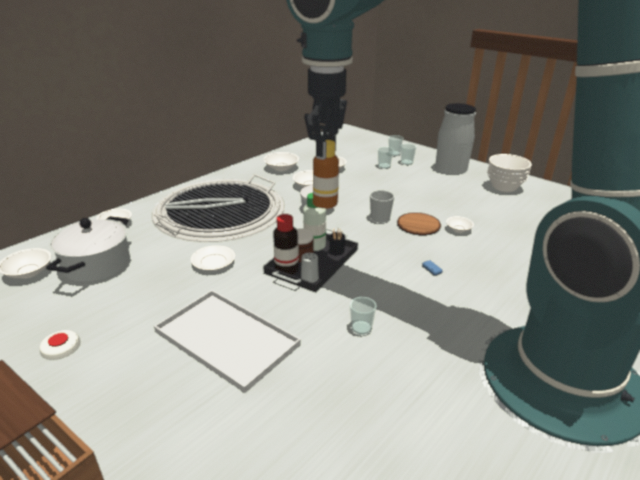

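```bash
python3 - <<'E'
from arm import *
place(SLOT["sesame_oil"],TY,ZB,.06)
for n in ("soy","vinegar"):
    print(n); x,y=HOME[n]
    manip.goto([x,y,.24],R(YAW)); pick(HOME[n],YAW,.116,.06,50); place(SLOT[n],TY,.116,.06)
manip.servo_line([*SLOT["vinegar"],.24],.25)
snap("side","s2"); snap("top","t2")
cv2.imwrite("pics/st2.png",np.vstack([cv2.imread("pics/s2.png")[150:420,100:500],cv2.imread("pics/t2.png")[150:400,20:420]]))
E
```

```text
down t 9.63 eef [0.4479 0.327  0.1148] F [-0.9684 -0.0317  5.8527] open 0.0367 grip 55.6
free t 10.47 eef [0.4479 0.3263 0.1641] F [ 0.4157 -0.4933 -0.7786] open 0.0602 grip 0.0
soy
at t 12.85 eef [0.6021 0.0916 0.1166] F [ 0.4664 -0.501  -0.2752] open 0.06 grip 0.0
grip t 13.18 eef [0.6024 0.0916 0.117 ] F [-0.4691  0.2356  6.6283] open 0.0365 grip 49.8
lifted t 14.16 eef [0.6013 0.0912 0.2797] F [ 0.6038  0.2482 -3.2148] open 0.0369 grip 50.3
down t 16.79 eef [0.5977 0.337  0.117 ] F [-2.2319 -1.4866  8.9595] open 0.0366 grip 51.4
free t 17.62 eef [0.5975 0.3368 0.1663] F [-0.958  -0.1755 -1.1264] open 0.0601 grip 0.0
vinegar
at t 20.31 eef [ 0.6283 -0.0341  0.1166] F [0.0134 0.0772 0.207 ] open 0.0599 grip 0.0
grip t 20.64 eef [ 0.6286 -0.0339  0.117 ] F [-0.4154  1.6156  6.8628] open 0.0366 grip 49.8
lifted t 21.62 eef [ 0.6274 -0.0343  0.2796] F [ 0.0008 -0.4703 -3.7081] open 0.0366 grip 50.4
down t 24.79 eef [0.5229 0.3319 0.1169] F [-1.3733 -1.3768  8.8009] open 0.0365 grip 51.2
free t 25.62 eef [0.5227 0.3316 0.1663] F [-0.2241 -0.0199 -0.169 ] open 0.06 grip 0.0
```

View pics/st2.png

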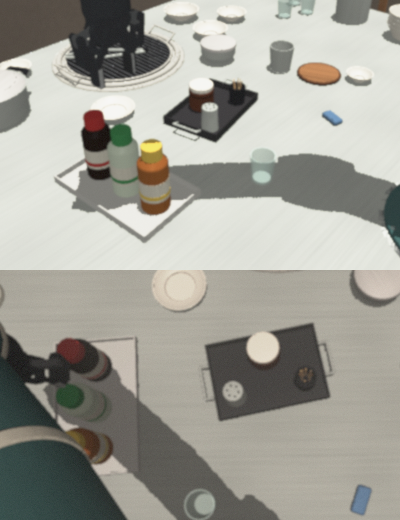

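```bash
python3 - <<'E'
from arm import *
x,y=JAR
manip.goto([x,y,.24],R(YAW)); pick(JAR,YAW,.014,.08,45,up=.14,clear=.08); place(TRIV,.4,.019,.078,clear=.15)
manip.servo_line([TRIV[0]-.03,TRIV[1]+.15,.25],.25)
i,im=snap("top","t3"); snap("side","s3")
from vis import *
h=cv2.cvtColor(im,cv2.COLOR_BGR2HSV).astype(int);H,S,Vv=h[...,0],h[...,1],h[...,2]
lid=np.mean([0]); p=proj(i,np.array([[*TRIV,.07]]))[0]
c=blob((Vv>140)&(S<60),p,22); uv,ar=fmask(c,im.shape); print("jar",ar,locate(i,uv,.029,.060,.072))
cv2.imwrite("pics/st3.png",np.vstack([cv2.imread("pics/s3.png")[150:350,250:550],cv2.imread("pics/t3.png")[180:400,300:600]]))
E
```

```text
at t 29.31 eef [0.6162 0.0268 0.0145] F [ 0.472   0.0469 -0.5557] open 0.0796 grip 0.0
grip t 29.63 eef [0.6162 0.0267 0.015 ] F [-2.5377 -1.0278  7.9494] open 0.0594 grip 47.1
lifted t 30.48 eef [0.6151 0.0265 0.1528] F [ 0.2806 -0.2686 -3.6092] open 0.0591 grip 48.9
down t 33.42 eef [ 0.4902 -0.3086  0.0199] F [-7.0119  3.1575 15.7255] open 0.0592 grip 50.6
free t 34.89 eef [ 0.49   -0.3083  0.1681] F [0.7715 0.1848 0.1726] open 0.0779 grip 0.0Traceback (most recent call last):
  File "<stdin>", line 9, in <module>
  File "vis.py", line 21, in blob
    return max(cs,key=cv2.contourArea)
ValueError: max() iterable argument is empty
```

```bash
python3 - <<'E'
from arm import *
manip.goto([.49,-.22,.33],R(.2)); manip.sleep(.2); snap("wrist","w3"); snap("side","s3b"); print(manip.current_time_s())
cv2.imwrite("pics/st3.png",np.vstack([cv2.imread("pics/s3b.png")[150:350,200:600],cv2.imread("pics/w3.png")[80:380,200:600]]))
E
```

```text
36.6333
```

View pics/st3.png

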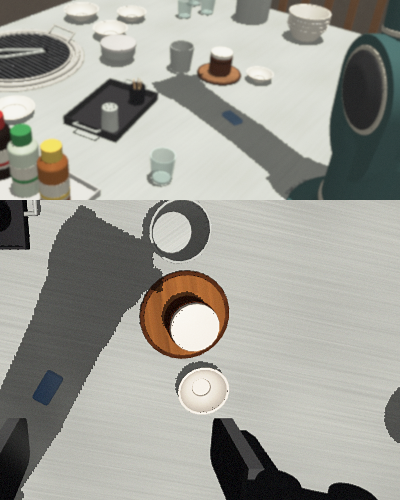

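```bash
python3 - <<'E'
from vis import *
im=cv2.imread("pics/w3.png"); i=dict(np.load("pics/w3.npz")); h=cv2.cvtColor(im,cv2.COLOR_BGR2HSV).astype(int);H,S,V=h[...,0],h[...,1],h[...,2]
c=blob((V>180)&(S<60),(395,207),29); uv,a1=fmask(c,im.shape); g=(.029,.06,.072); x=locate(i,uv,*g); print("jar",uv,a1,cv2.contourArea(cyl(i,x,*g)),x)
c2=blob((S>70)&((H<20)|(H>170)),(384,194),52); m=np.zeros(im.shape[:2],np.uint8); hull=cv2.convexHull(np.vstack([c2])); uv,a2=fmask(hull,im.shape); g=(.06,0,.008); x=locate(i,uv,*g); print("trivet",uv,a2,cv2.contourArea(cyl(i,x,*g)),x)
E
```

```text
jar [394.66108319 207.21831379] 1791 2007.7780032556038 [ 0.48844067 -0.31030593]
trivet [383.98394864 194.23483146] 6230 6307.096468015108 [ 0.48930237 -0.30796482]
```

```bash
python3 - <<'E'
from arm import *
for n in ("vinegar","soy","sesame_oil"):
    print(n); x,y=SLOT[n]
    manip.goto([x,y,.26],R(TY)); pick(SLOT[n],TY,.116,.06,50); place(HOME[n],YAW,.116,.06,clear=.12)
manip.goto([.585,.02,.32],R(YAW)); manip.sleep(.2); snap("wrist","w_cad4"); snap("top","t4"); snap("side","s4"); st("end")
cv2.imwrite("pics/st4.png",np.vstack([cv2.imread("pics/s4.png")[130:370,150:550],cv2.imread("pics/w_cad4.png")[80:360,180:580]]))
from vis import *
im=cv2.imread("pics/w_cad4.png"); i=dict(np.load("pics/w_cad4.npz")); h=cv2.cvtColor(im,cv2.COLOR_BGR2HSV).astype(int);H,S,V=h[...,0],h[...,1],h[...,2]
M=dict(soy=((H<8)|(H>172))&(S>150)&(V>60),vinegar=(H>50)&(H<85)&(S>120),sesame_oil=(H>19)&(H<35)&(S>120)&(V>90))
for k,s in dict(soy=(247,174),vinegar=(383,175),sesame_oil=(314,238)).items():
    c=blob(M[k],s,30); uv,ar=fmask(c,im.shape); print(k,uv,ar,locate(i,uv,.019,.117,.143))
E
```

```text
vinegar
at t 40.08 eef [0.5225 0.3318 0.1161] F [0.3418 0.0482 0.9419] open 0.0599 grip 0.0
grip t 40.42 eef [0.5229 0.332  0.1168] F [-0.7336  2.0931  6.679 ] open 0.0364 grip 49.9
lifted t 41.39 eef [0.5223 0.3311 0.2797] F [-0.1412  0.637  -3.6054] open 0.037 grip 50.4
down t 44.57 eef [ 0.6283 -0.0341  0.1168] F [-2.0687  0.3567  5.1281] open 0.0364 grip 51.2
free t 45.87 eef [ 0.6276 -0.0344  0.2351] F [-0.6818  1.4056 -0.3266] open 0.06 grip 0.0
soy
at t 48.59 eef [0.5974 0.3371 0.1161] F [ 0.4319  1.1763 -0.4049] open 0.0603 grip 0.0
grip t 48.92 eef [0.5977 0.3372 0.1169] F [ 0.4574 -0.0136  6.3851] open 0.0368 grip 50.1
lifted t 49.9 eef [0.5972 0.3364 0.2796] F [-0.0071 -0.7767 -3.4901] open 0.0366 grip 50.3
down t 52.53 eef [0.6021 0.0914 0.1169] F [-1.7042 -0.8569  7.6258] open 0.0364 grip 51.3
free t 53.83 eef [0.6015 0.0911 0.2351] F [ 0.0537 -0.0195 -0.1152] open 0.0602 grip 0.0
sesame_oil
at t 56.26 eef [0.4478 0.3267 0.1162] F [0.2727 0.0671 0.0807] open 0.0598 grip 0.0
grip t 56.59 eef [0.4481 0.3268 0.1168] F [-1.2439 -0.5401  5.2511] open 0.0366 grip 50.0
lifted t 57.57 eef [0.4475 0.3259 0.2799] F [-0.7013 -0.3816 -4.0235] open 0.0363 grip 50.5
down t 60.53 eef [0.5531 0.0149 0.1168] F [-2.1544 -1.3149  8.082 ] open 0.0365 grip 51.7
free t 61.83 eef [0.5523 0.0147 0.2352] F [-0.2869  0.1684  0.8644] open 0.0605 grip 0.0
end t 62.63 eef [0.5847 0.0199 0.3195] F [-0.1469 -0.5806 -0.5699] open 0.0605 grip 0.0
soy [246.9734 173.1908] 1504 [0.6014 0.0913]
vinegar [385.0253 175.5356] 1462 [ 0.626  -0.0339]
sesame_oil [317.2523 239.7185] 1332 [0.5511 0.0143]
```

View pics/st4.png

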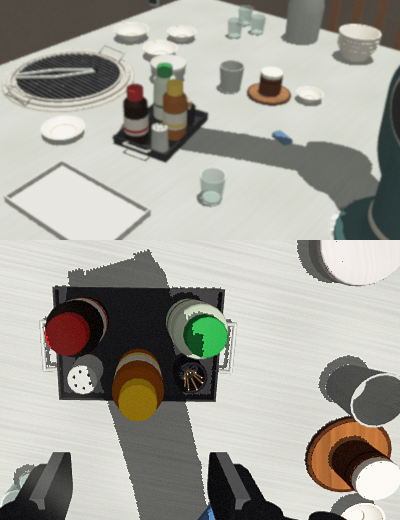

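The pictures show all three bottles back within 1 mm of their measured start positions. The jar stands in the middle of the trivet, and the bystanders have not moved.

```bash
python3 -c "
from rig import manip; print(manip.job_done())"
```

```text
the job is handed in; nothing more can be done
None
```

I handed the job in after about 63 of the 144 s: the jar is on the trivet about 2.5 mm off centre, and each bottle is back in the caddy within about 1 mm of where it first stood, by the wrist camera; the last pictures showed everything upright and the pepper, toothpicks and cup in place.

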